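Stand the fallen base plate back up in the plate rack

ROBOT

A 6-joint arm with a two-finger parallel gripper is mounted at the origin on the work surface. World frame = base frame: x ahead of the robot, y to its left, z up, the work surface at z = 0. Lengths are in m, angles in rad, forces in N, time in s.
With the tool pointing down it reaches from about 0.375 to 0.975 m from the base axis. Payload 3.8 kg.
Tool frame: the origin (TCP) lies at the centre of the arm's flange, where the gripper is bolted on; the fingertips stand 173 mm ahead of it and the grasp point (between the pads) lies 155 mm ahead of it (bot.tip_reach is the distance from the TCP to the fingertips, in m); z points along the fingers, y is the line along which they close (so a half turn about z gives the same grasp; the last joint's range is limited). The gripper opens to 85 mm and grips with 20 to 120 N. Pads are 22 mm wide; open, the fingers measure 114 mm over their backs; the gripper's body (76 mm by 85 mm) begins 54 mm behind the grasp point. The pads swing forward as they close: fully open they stand 13 mm farther back than shut.
Start: joints at [-1.191, 0.264, 1.604, -0, 1.274, -0.037], TCP at [0.273, -0.617, 0.405] pointing down, gripper open.
Joint ranges: [-2.63, 2.63], [-0.94, 2.18], [0.31, 2.57], [-1.31, 4.45], [0, 2.66], [-2.55, 2.55]. Speed limits (rad/s): [2.57, 2.57, 3.14, 3.14, 3.14, 3.14].

INTERFACE

Orientations are given as a rotation vector (axis times angle).
In Python, from workcell import bot gives the robot as it stands.
- The arm moves only by the tool drive_tool, never from a script. Its arguments are lists of equal length, an entry for each row: "claw": the finger opening in mm, from 0 to 85.4; "slide": the shift along the world's x, y, z each as a share of 0.5 m, from -1 to 1, a list of three; "yaw": the turn about the world's z as a share of 180 degrees, from -1 to 1. A call has 1 to 8 rows; each row is the pose to reach, as a shift and turn from the pose commanded when the call began, turning the shorter way round; what a row does not reach only later rows make up. A row lasts 1/12 s, in which the tool goes at most 41.7 mm and 7.16 degrees, less where a joint would pass 70% of its speed; a pose out of reach is approached as far as the arm can. A call with a number of a shift or a turn outside -1 to 1 is refused whole. A call with a gripper value outside its range is refused whole. The fingers move at their own pace and stop on an object; "newtons" is the grip in N (left out, the last holds). Time passes only in rows, so rows that repeat a pose let the fingers close. It gives the time, the measured TCP pose, the force, the opening and the grip force at its end, in the units of the state.
- bot.read_state(): the state, without advancing time (a new reading comes with each control period).
- bot.read_camera(name): name is "side" or "top" or "wrist"; returns a dict with "color" (400x640x3 uint8, red, green, blue), "depth" (400x640 float32, m along the optical axis (not along the pixel's ray), 0 where there is no reading), "mtx" (3x3 intrinsics, pixels), "eye" and "rotation" of the camera in the world. Camera axes: x right, y up, looking along -z (the intrinsics and any distortion apply to the point x, -y, -z); pixel columns grow to the right and rows downward; lengths in m; the calibration is good to about 2 mm. The wrist camera is an equidistant fisheye: a pixel r from the principal point sees the ray r / f radians off the axis. A picture is of the moment at which its call begins.
- bot.finish_job(): hands the job in; it is judged then, once.
The state is a dict: "time": time; "q": joint angles; "joint_vel": joint speeds; "joint_torque": joint torques, N m; "tool_pos": TCP position; "tcp_rot": TCP orientation; "wrist_force": force on the tool from outside, world axes, zero at the start; "torque": the same for the moment, N m; "width": opening from 0.0 (shut) to 1.0 (fully open); "grip_force": force on a finger pad.
Only numpy, scipy, OpenCV 4.12 (cv2) and the standard library are available. Lean on these libraries where they do the work, as an engineer would, in place of code of your own. Each camera call takes 0.05 s, during which the arm holds its last target. There are 200 camera calls.

TASK

One of the two plain aluminium plates has slipped down and lies slanting across the square tube in front of the plate rack. Tip it up onto its lower edge so that it leans back on the rack's rails like the other plates, and slide it along the ledge until it is closed up edge to edge with the matching aluminium plate, never lifting its lower edge off the ledge. Leave the other two plates standing where they are.

Things in the scene. Friction and masses are not known exactly. Their poses are not given: they have to be found in the camera images.
- plate: the fallen plate: bare aluminium, loose, 130 mm wide (y), 100 mm from near to foot edge (x), 8 mm thick, 0.2 to 0.4 kg, 14 mm corner holes. Origin: centre of its underside; x points down the slope to its foot edge, away from the robot; z is the normal of its upper face. Starts 31 degrees from flat; turned up a further 69 degrees about its foot edge it leans on the rails with its upper face.
- plate_near (a point): middle of the plate's raised near edge, at its underside (body x = -50 mm), at the start about 55 mm above the table and free to be lifted from below; it becomes the top edge
- plate_foot (a point): middle of the plate's lower (foot) edge, at its underside (body x = +50 mm); it starts on the ledge, 10 to 25 mm in front of the foot of the rails, and slides back against them when the plate is pushed
- rack: the plate rack, fixed, dark welded steel bar, 550 mm long along its y, 97 mm high. Origin on the table, on the line where the back meets the ledge, at mid length; x points away from the robot, y along the rack, z up. Back: two flat rails, front faces in one plane that leans 10 degrees backwards from that line; the upper rail ends 90 mm above the table.
- twin: the matching bare aluminium plate, same size and holes, loose, standing in the rack against one end cheek (left or right, it varies), its centre 204 mm from the rack's middle. Origin at the centre of the face towards the robot; x down, y along the rack, z backwards. Its top edge is 104 mm above the table.
- red_plate: a red-painted plate of the same size with four corner holes and a 50 mm bore, loose, standing in the rack against the other end cheek; axes as for the twin. Between it and the twin the rack is free for about 278 mm, so the fallen plate must slide 40 to 110 mm.
- tube: a loose length of square steel tube, 30 x 30 x 200 mm, 0.5 kg, lying on the table in front of the rack and parallel to it to within 4 degrees; the fallen plate lies across its rear upper edge, and its near edge overhangs the tube's front by about 10 mm. Origin at the centre of its underside, long axis y.
- rack_ledge (a point): middle of the front edge of the rack's ledge, on top: the ledge with its black rubber strip is 42 mm deep and 4 mm high. Upright end cheeks close the rack at y = -270 and +270 mm (inner faces) and stand 34 mm in front of the back. A leaning plate pushed at its side edge can swing out from the rails unless it is also pressed lightly towards them.
There are look-alikes about, which are no part of the job. Leave any black or blue look-alike of the plate alone.

How it is judged:
At the end, for the whole second after the job is handed in: The fallen plate stands on its foot edge on the ledge, leaning on the rails (3 to 22 degrees past vertical), side by side with the matching aluminium plate, gap under about 10 mm, at rest; the other two plates still lean in the rack within 20 mm of where they were (angle between plate's own z axis and vertical between 1.62 and 1.95 rad and x of plate_foot in the frame of rack between -0.035 and 0.01 m and z of plate_foot in the frame of rack below 0.015 m and distance between plate and twin between 0.122 and 0.14 m and angle between each of twin, red_plate's own z axis and vertical above 1.62 rad and distance of each of twin, red_plate from where it was at the start of the episode below 0.02 m and linear speed of plate below 0.02 m/s and angular speed of plate below 0.1 rad/s); the robot touches nothing.
It fails at once if the fallen plate's lower edge is lifted off the ledge (more than 20 mm above the table) (height (world z) of plate_foot above 0.02 m).
It fails at once if the matching plate or the red plate is shoved away (moved more than 30 mm) (distance of any of twin, red_plate from where it was at the start of the episode above 0.03 m).
It also fails if it takes over 64 s, if anything falls off the work surface, if the arm or the gripper's body presses on something with over 40 N, if the wrist force passes 120 N, or if a joint passes its speed limit or range.

## Working session

There is one attempt and no reset: what is moved stays moved. The work goes in short steps, Python scripts to look and compute and a tool call to move; the robot and the scene stay as the last step left them, time stands still between calls to the robot, and variables do not carry over. Pictures are saved under pics/ and viewed, at most 14 in all, crops included, and the job is handed in when it is done.

Besides the shell and the picture viewer there is one more tool, called after "Request:" as name(argument=value, ...) on one line, values as JSON. drive_tool: Moves the arm, as the interface text tells. Shift numbers are shares of 0.5 m and turn numbers shares of 180 degrees, none past 1 either way. Its arguments: {"type":"object","properties":{"claw":{"type":"array","items":{"type":"number"}},"slide":{"type":"array","items":{"type":"array","items":{"type":"number"}}},"yaw":{"type":"array","items":{"type":"number"}},"newtons":{"type":"number"}},"required":["claw","slide","yaw"]}

```bash
mkdir -p pics; ls; cat > h.py <<'E'
import numpy as np, cv2
from workcell import bot
def cloud(d):
    K=d["mtx"];v,u=np.mgrid[0:400,0:640];z=d["depth"]
    p=np.stack([(u-K[0,2])/K[0,0]*z,-(v-K[1,2])/K[1,1]*z,-z],-1)
    return p@np.array(d["rotation"]).T+np.array(d["eye"])
E
python3 - <<'E'
from h import *
s=bot.read_state();print({k:np.round(v,3) for k,v in s.items()})
for n in("top","side"):
    d=bot.read_camera(n);np.savez("pics/"+n+"0.npz",**d)
    cv2.imwrite("pics/"+n+"0.png",d["color"][...,::-1]);print(n,d["eye"],d["mtx"],np.round(d["rotation"],2),[k for k in d])
E
```

```text
pics
{'time': np.float64(0.0), 'q': array([-1.191,  0.265,  1.605,  0.   ,  1.274, -0.037]), 'joint_vel': array([ 0.003, -0.001,  0.   ,  0.   ,  0.   ,  0.001]), 'joint_torque': array([ 0.0000e+00, -5.1511e+01, -3.6732e+01, -0.0000e+00,  1.3000e-02,
       -0.0000e+00]), 'tool_pos': array([ 0.273, -0.617,  0.403]), 'tcp_rot': array([-3.071e+00, -6.500e-01,  1.000e-03]), 'wrist_force': array([-0.234, -0.455,  0.334]), 'torque': array([-0.039, -0.031,  0.013]), 'grip_force': np.float64(0.0), 'width': np.float64(1.001)}
top [0.3744982  0.00727127 0.9558592 ] [[385.76634407   0.         322.48814624]
 [  0.         385.76634407 197.05726407]
 [  0.           0.           1.        ]] [ 0.16 -0.1  -1.58] ['color', 'depth', 'mtx', 'eye', 'rotation']
side [0.4780934  0.59114461 0.73405167] [[378.44577235   0.         322.41352571]
 [  0.         378.44577235 199.81990385]
 [  0.           0.           1.        ]] [ 0.02 -1.09 -2.89] ['color', 'depth', 'mtx', 'eye', 'rotation']
```

View pics/top0.png

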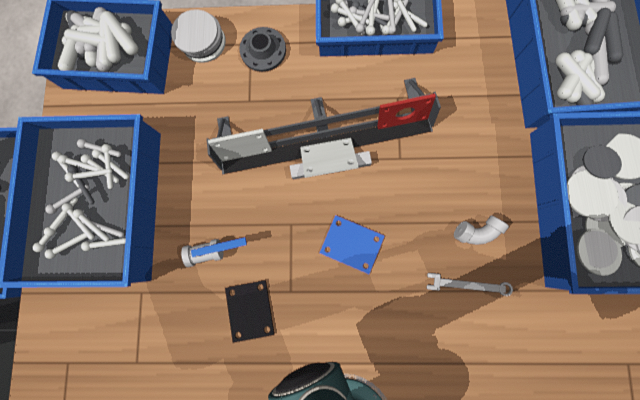

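View pics/side0.png

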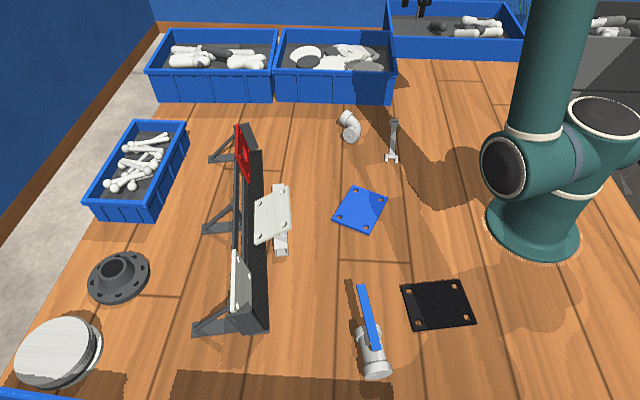

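```bash
cat > h.py <<'E'
import numpy as np, cv2
from scipy.spatial.transform import Rotation as R
from workcell import bot
def cloud(d):
    K=d["mtx"];v,u=np.mgrid[0:400,0:640];z=d["depth"]
    p=np.stack([(u-K[0,2])/K[0,0]*z,-(v-K[1,2])/K[1,1]*z,-z],-1)
    return p@R.from_rotvec(d["rotation"]).as_matrix().T+np.array(d["eye"])
E
python3 - <<'E'
from h import *
for n,pts in(("top",dict(plate=(329,150),twin=(238,146),blue=(352,243),table=(300,250),red=(395,112),tubeL=(297,172),tubeR=(365,158),ledge=(270,158),ledgeR=(390,136))),("side",dict(plate=(272,225),twin=(240,282),red=(243,150),table=(300,150),tube=(281,248)))):
    d=dict(np.load(f"pics/{n}0.npz"));P=cloud(d)
    for k,(u,v) in pts.items(): print(n,k,np.round(P[v,u],3))
d=dict(np.load("pics/top0.npz"));P=cloud(d);c=d["color"].astype(int)
g=(c.min(-1)>150)&(np.ptp(c,axis=-1)<25)
nl,lab,st,ce=cv2.connectedComponentsWithStats(g.astype(np.uint8))
for i in range(1,nl):
    if st[i,4]>300 and 100<ce[i][1]<200 and 190<ce[i][0]<450:
        m=cv2.erode((lab==i).astype(np.uint8),np.ones((3,3)))>0
        q=P[m];print(st[i],ce[i].round(),np.percentile(q,[2,50,98],axis=0).round(3).tolist())
        b=cv2.minAreaRect(np.argwhere(lab==i)[:,::-1].astype(np.float32));print(cv2.boxPoints(b).round())
cv2.imwrite("pics/crop.png",cv2.resize(d["color"][70:190,190:450,::-1],None,fx=3,fy=3,interpolation=2))
E
```

```text
top plate [0.649 0.025 0.023]
top twin [0.653 0.245 0.062]
top blue [ 0.418 -0.028  0.006]
top table [0.403 0.1   0.001]
top red [ 0.725 -0.135  0.074]
top tubeL [0.592 0.104 0.032]
top tubeR [ 0.625 -0.064  0.031]
top ledge [0.637 0.177 0.003]
top ledgeR [ 0.689 -0.131  0.004]
side plate [0.622 0.065 0.041]
side twin [0.657 0.233 0.074]
side red [ 0.736 -0.179  0.05 ]
side table [ 0.588 -0.241  0.004]
side tube [0.594 0.122 0.033]
[ 290  138   68   39 1765] [326. 158.] [[0.582, -0.034, 0.012], [0.622, 0.032, 0.037], [0.671, 0.112, 0.062]]
[[286. 149.]
 [353. 137.]
 [358. 167.]
 [292. 179.]]
```

View pics/crop.png

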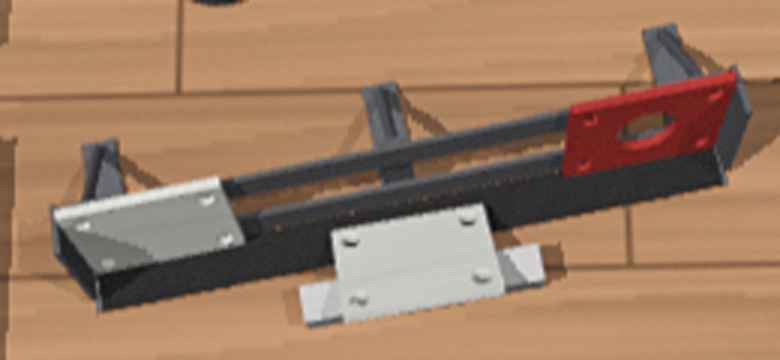

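Candidates in the top view: silver plate on the tube (329,157), the standing twin (238,146), red (405,112), blue (352,243) and black (250,310). I choose the silver one across the tube. The crop confirms it: four holes, tube ends showing either side, the twin at the left end and red at the right.

```bash
cat >> h.py <<'E'
def ray(d,u,v,z):
    K=d["mtx"];r=R.from_rotvec(d["rotation"]).as_matrix()@np.array([(u-K[0,2])/K[0,0],-(v-K[1,2])/K[1,1],-1])
    e=np.array(d["eye"]);return e+r*(z-e[2])/r[2]
E
python3 - <<'E'
from h import *
d=dict(np.load("pics/top0.npz"))
A={}
for k,u,v,z in(("farL",333,230,.011),("farR",487,205,.011),("nearL",344,322,.062),("nearR",505,292,.062),("twBR",243,243,.004),("twBL",105,272,.004),("twTR",220,180,.104),("redBL",565,177,.004),("redBR",720,150,.004),("ledL",100,310,.004),("ledR",722,184,.004),("tubeFL",305,325,.03),("tubeFR",543,282,.03)):
    A[k]=ray(d,190+(u+.5)/3-.5,70+(v+.5)/3-.5,z);print(k,A[k].round(4))
for a,b in(("farL","farR"),("nearL","nearR"),("twBL","twBR"),("redBL","redBR"),("ledL","ledR"),("tubeFL","tubeFR")):
    e=A[b]-A[a];print(a,b,np.linalg.norm(e).round(4),"yaw",np.degrees(np.arctan2(e[0],-e[1])).round(2))
print(R.from_rotvec(bot.read_state()["tcp_rot"]).as_matrix().round(3))
E
```

```text
farL [0.664  0.0971 0.011 ]
farR [ 0.6832 -0.0337  0.011 ]
nearL [0.5726 0.0835 0.062 ]
nearR [ 0.5946 -0.0442  0.062 ]
twBR [0.6562 0.1751 0.004 ]
twBL [0.6329 0.2937 0.004 ]
twTR [0.6774 0.176  0.104 ]
redBL [ 0.7089 -0.1011  0.004 ]
redBR [ 0.7299 -0.2335  0.004 ]
ledL [0.5997 0.2969 0.004 ]
ledR [ 0.6996 -0.2335  0.004 ]
tubeFL [0.5778 0.1184 0.03  ]
tubeFR [ 0.6103 -0.0773  0.03  ]
farL farR 0.1323 yaw 8.35
nearL nearR 0.1296 yaw 9.77
twBL twBR 0.1209 yaw 11.09
redBL redBR 0.134 yaw 9.02
ledL ledR 0.5397 yaw 10.67
tubeFL tubeFR 0.1983 yaw 9.45
[[ 0.914  0.405 -0.001]
 [ 0.405 -0.914  0.002]
 [ 0.    -0.002 -1.   ]]
```

Request:
drive_tool(claw=[85,85,85,85,85,85,85,85], slide=[[0.266,0.628,0],[0.266,0.628,0],[0.266,0.628,0],[0.266,0.628,0],[0.266,0.628,0],[0.266,0.628,0],[0.266,0.628,0],[0.266,0.628,0]], yaw=[-0.074,-0.074,-0.074,-0.074,-0.074,-0.074,-0.074,-0.074])

```text
time: 0.77
tool_pos: [0.4033, -0.3082, 0.4043]
tcp_rot: [-3.128, -0.288, 0.0]
wrist_force: [0.4, -0.6, -0.3]
width: 0.998
grip_force: 0.0
```

Request:
drive_tool(claw=[85,85,85,85,85,85,85,85], slide=[[0.266,0.628,-0.1],[0.266,0.628,-0.1],[0.266,0.628,-0.1],[0.266,0.628,-0.1],[0.266,0.628,-0.1],[0.266,0.628,-0.1],[0.266,0.628,-0.1],[0.266,0.628,-0.1]], yaw=[0,0,0,0,0,0,0,0])

```text
time: 1.43
tool_pos: [0.532, -0.0045, 0.3558]
tcp_rot: [3.128, 0.29, -0.0]
wrist_force: [1.0, -1.6, 0.1]
width: 0.996
grip_force: 0.0
```

Request:
drive_tool(claw=[85,85,85,85,85,85], slide=[[0,0,-0.296],[0,0,-0.296],[0,0,-0.296],[0,0,-0.296],[0,0,-0.296],[0,0,-0.296]], yaw=[0,0,0,0,0,0])

```text
time: 1.93
tool_pos: [0.5308, -0.0065, 0.2067]
tcp_rot: [-3.128, -0.289, 0.007]
wrist_force: [0.8, -0.5, 1.4]
width: 0.999
grip_force: 0.0
```

```bash
python3 - <<'E'
from h import *
s=bot.read_state();print(s["tool_pos"],bot.tip_reach,s["q"].round(2))
d=bot.read_camera("side");np.savez("pics/s1.npz",**d)
cv2.imwrite("pics/s1.png",cv2.resize(d["color"][130:350,180:420,::-1],None,fx=2.7,fy=2.7,interpolation=2))
E
```

```text
[ 0.5308283  -0.0064814   0.20668369] 0.1734 [-0.06  0.21  2.08  0.    0.86  1.33]
```

View pics/s1.png

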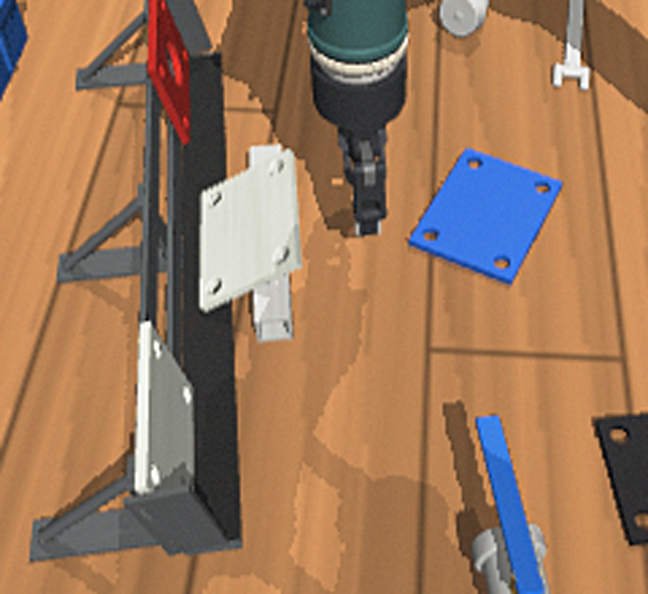

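Request:
drive_tool(claw=[85,85,85,85,85,85,85], slide=[[0.03,0.042,0],[0.065,0.045,0],[0.075,0.047,0],[0.085,0.049,0],[0.095,0.051,0],[0.105,0.0525,0],[0.111,0.0535,0]], yaw=[0,0,0,0,0,0,0])

```text
time: 2.57
tool_pos: [0.5874, 0.0199, 0.2086]
tcp_rot: [3.128, 0.289, -0.0]
wrist_force: [-1.0, 0.1, -1.1]
width: 0.998
grip_force: 0.5
```

```bash
python3 - <<'E'
from h import *
d=bot.read_camera("side");np.savez("pics/s2.npz",**d)
cv2.imwrite("pics/s2.png",cv2.resize(d["color"][150:310,200:360,::-1],None,fx=3.5,fy=3.5,interpolation=2))
E
```

```text
(no output)
```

View pics/s2.png

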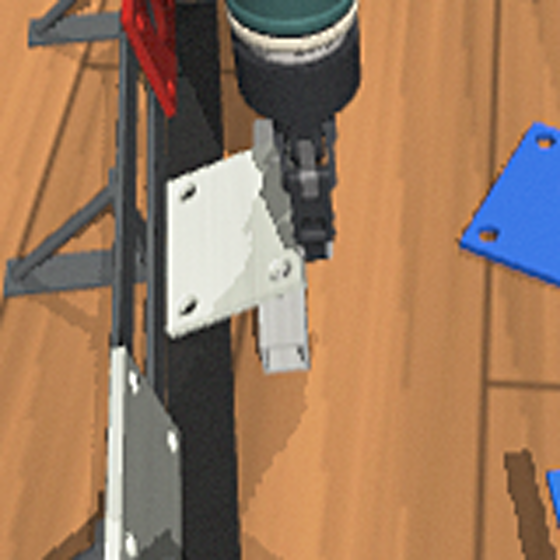

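Request:
drive_tool(claw=[85,85,85,85,85,85,85,85], slide=[[0.009,0.002,0.013],[0.018,0.0035,0.026],[0.03,0.0055,0.04],[0.041,0.008,0.052],[0.055,0.01,0.062],[0.071,0.013,0.07],[0.087,0.016,0.078],[0.102,0.019,0.084]], yaw=[0,0,0,0,0,0,0,0])

```text
time: 3.28
tool_pos: [0.6395, 0.0299, 0.251]
tcp_rot: [3.128, 0.289, 0.001]
wrist_force: [-0.4, -0.3, -0.4]
width: 0.996
grip_force: 0.0
```

```bash
python3 - <<'E'
from h import *
d=bot.read_camera("side");np.savez("pics/s3.npz",**d)
cv2.imwrite("pics/s3.png",cv2.resize(d["color"][150:310,200:360,::-1],None,fx=3.5,fy=3.5,interpolation=2))
E
```

```text
(no output)
```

View pics/s3.png

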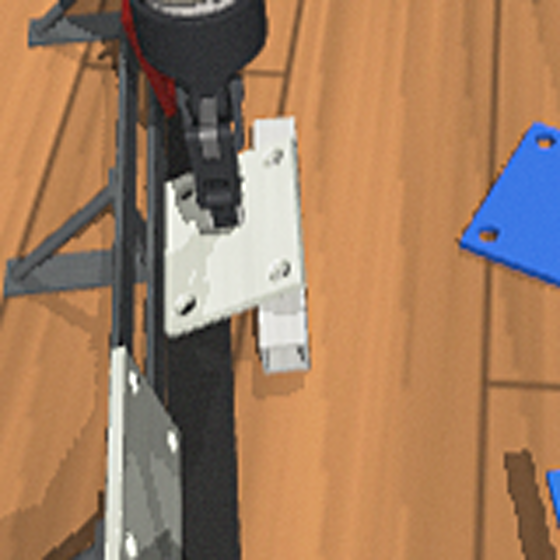

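The fingertips slid over the edge because they were too high; the plate is still lying as it was. I'll back off, measure and retry lower.

Request:
drive_tool(claw=[85,85,85,85,85,85], slide=[[0,0,0.04],[-0.07,-0.013,0.06],[-0.14,-0.026,0.06],[-0.21,-0.039,0.06],[-0.25,-0.047,0.03],[-0.26,-0.048,0]], yaw=[0,0,0,0,0,0])

```text
time: 3.83
tool_pos: [0.5054, 0.0053, 0.2502]
tcp_rot: [3.128, 0.289, -0.002]
wrist_force: [0.2, 0.2, 0.2]
width: 0.998
grip_force: 0.0
```

```bash
cat >> h.py <<'E'
c_,s_=np.cos(np.radians(10.6)),np.sin(np.radians(10.6))
RK=np.array([[c_,s_,0],[-s_,c_,0],[0,0,1]])
def fit(d,y0=-.15,y1=.05,x0=.55,x1=.72,zmin=.012):
    "bright silver points in rack-aligned frame (X,Y,z)"
    P=cloud(d)@RK.T;c=d["color"].astype(int)
    m=(c.min(-1)>110)&(np.ptp(c,axis=-1)<30)&(P[...,0]>x0)&(P[...,0]<x1)&(P[...,1]>y0)&(P[...,1]<y1)&(P[...,2]>zmin)
    return P[m],m
E
python3 - <<'E'
from h import *
s=bot.read_state();print((RK@s["tool_pos"]).round(4))
d=bot.read_camera("side")
for d in (d,dict(np.load("pics/side0.npz"))):
    q,m=fit(d)
    # band of points along plate mid, bin by X
    for x in np.arange(.56,.70,.01):
        b=q[(abs(q[:,0]-x)<.005)&(abs(q[:,1]+.09)<.04)]
        if len(b)>5: print(round(x,3),len(b),np.percentile(b[:,2],[10,50,90]).round(3),np.percentile(q[abs(q[:,0]-x)<.005][:,1],[1,99]).round(3))
    print()
E
```

```text
[ 0.4978 -0.0878  0.2502]
0.59 60 [0.048 0.052 0.054] [-0.148  0.01 ]
0.6 109 [0.047 0.05  0.052] [-0.149  0.009]
0.61 105 [0.044 0.046 0.048] [-0.148  0.009]
0.62 105 [0.039 0.041 0.043] [-0.149  0.009]
0.63 105 [0.035 0.037 0.04 ] [-0.148 -0.023]
0.64 103 [0.031 0.033 0.035] [-0.148 -0.023]
0.65 103 [0.027 0.029 0.031] [-0.148 -0.024]
0.66 106 [0.022 0.024 0.026] [-0.149 -0.023]
0.67 103 [0.018 0.02  0.022] [-0.147 -0.023]
0.68 103 [0.013 0.016 0.018] [-0.147 -0.023]

0.58 72 [0.06  0.063 0.065] [-0.148 -0.023]
0.59 108 [0.057 0.059 0.062] [-0.149  0.01 ]
0.6 109 [0.051 0.053 0.056] [-0.149  0.01 ]
0.61 107 [0.045 0.048 0.051] [-0.147  0.01 ]
0.62 105 [0.039 0.042 0.044] [-0.147  0.01 ]
0.63 100 [0.033 0.036 0.038] [-0.147 -0.024]
0.64 105 [0.027 0.03  0.033] [-0.148 -0.024]
0.65 104 [0.021 0.024 0.027] [-0.15  -0.024]
0.66 102 [0.015 0.018 0.021] [-0.148 -0.025]
0.67 27 [0.013 0.014 0.016] [-0.141 -0.024]
```

Request:
drive_tool(claw=[85,85,85,85], slide=[[0.04,0.008,-0.05],[0.08,0.016,-0.1],[0.08,0.016,-0.1],[0.08,0.016,-0.1]], yaw=[0,0,0,0])

```text
time: 4.22
tool_pos: [0.5485, 0.0139, 0.1984]
tcp_rot: [-3.128, -0.29, 0.007]
wrist_force: [-0.7, 0.9, 0.2]
width: 0.994
grip_force: 0.0
```

```bash
python3 - <<'E'
from h import *
s=bot.read_state();t=RK@s["tool_pos"];print(t.round(4))
d=bot.read_camera("side")
P=cloud(d)@RK.T
for y in(-.05,.05):
    m=(abs(P[...,0]-t[0])<.03)&(abs(P[...,1]-t[1]-y)<.025)&(P[...,2]>.015)&(P[...,2]<.15)
    q=P[m];print(len(q),np.percentile(q,[0,1,2,5,50,95,99],axis=0).round(4))
E
```

```text
[ 0.5417 -0.0873  0.1984]
1 [[ 0.5505 -0.1308  0.0566]
 [ 0.5505 -0.1308  0.0566]
 [ 0.5505 -0.1308  0.0566]
 [ 0.5505 -0.1308  0.0566]
 [ 0.5505 -0.1308  0.0566]
 [ 0.5505 -0.1308  0.0566]
 [ 0.5505 -0.1308  0.0566]]
443 [[ 0.5244 -0.0619  0.0421]
 [ 0.5253 -0.0604  0.0475]
 [ 0.5264 -0.0595  0.0502]
 [ 0.5299 -0.0547  0.0551]
 [ 0.5425 -0.0242  0.1221]
 [ 0.5545 -0.0157  0.1455]
 [ 0.5574 -0.0146  0.1476]]
```

Request:
drive_tool(claw=[85,85,85,85,85,85,85,85], slide=[[0.03,0.0055,-0.005],[0.058,0.011,-0.005],[0.064,0.012,-0.005],[0.072,0.0135,0.008],[0.082,0.015,0.023],[0.092,0.017,0.037],[0.103,0.019,0.05],[0.117,0.022,0.062]], yaw=[0,0,0,0,0,0,0,0])

```text
time: 4.93
tool_pos: [0.6073, 0.0247, 0.2329]
tcp_rot: [3.128, 0.289, 0.002]
wrist_force: [-0.3, 0.6, -0.2]
width: 0.994
grip_force: 0.0
```

```bash
cat > prof.py <<'E'
from h import *
import sys
t=RK@bot.read_state()["tool_pos"];print(t.round(4))
d=bot.read_camera(sys.argv[1] if len(sys.argv)>1 else "side")
q,m=fit(d,x0=.56,x1=.76,y1=.06)
for z in np.arange(.01,.12,.01):
    b=q[(abs(q[:,2]-z)<.005)]
    if len(b)>5: print(round(z,3),len(b),np.percentile(b[:,0],[5,50,95]).round(3),np.percentile(b[:,1],[2,98]).round(3))
E
python3 prof.py
```

```text
[ 0.6014 -0.0875  0.2329]
0.01 65 [0.667 0.682 0.684] [-0.147  0.   ]
0.02 393 [0.656 0.669 0.681] [-0.146  0.009]
0.03 617 [0.596 0.64  0.657] [-0.146  0.01 ]
0.04 322 [0.608 0.625 0.635] [-0.142 -0.023]
0.05 118 [0.591 0.599 0.613] [-0.109  0.056]
0.06 7 [0.621 0.685 0.687] [-0.02   0.059]
0.08 13 [0.591 0.596 0.692] [-0.042  0.058]
0.09 14 [0.592 0.613 0.693] [-0.041  0.059]
0.1 11 [0.695 0.698 0.7  ] [0.05 0.06]
0.11 6 [0.694 0.696 0.698] [0.051 0.058]
```

Request:
drive_tool(claw=[85,85,85,85,85,85], slide=[[0,0,0.03],[-0.07,-0.013,0.03],[-0.12,-0.022,-0.02],[-0.12,-0.022,-0.077],[-0.12,-0.022,-0.077],[-0.12,-0.022,-0.077]], yaw=[0,0,0,0,0,0])

```text
time: 5.48
tool_pos: [0.546, 0.0137, 0.1918]
tcp_rot: [-3.128, -0.289, 0.005]
wrist_force: [-0.2, -0.6, 0.1]
width: 0.996
grip_force: 0.0
```

```bash
python3 - <<'E'
from h import *
t=RK@bot.read_state()["tool_pos"];print(t.round(4))
d=bot.read_camera("side")
q,m=fit(d)
for x in np.arange(.56,.70,.01):
    b=q[(abs(q[:,0]-x)<.005)&(abs(q[:,1]+.09)<.04)]
    if len(b)>5: print(round(x,3),len(b),np.median(b[:,2]).round(3),np.percentile(q[abs(q[:,0]-x)<.005][:,1],[1,99]).round(3))
b=q[(q[:,1]>-.1)&(q[:,1]<-.04)];print("near X",np.percentile(b[:,0],[0,.5,1,2]))
b=q[(q[:,1]>-.015)&(q[:,1]<.008)];print("tube X",np.percentile(b[:,0],[1,99]),np.percentile(b[:,2],[50,99]))
cv2.imwrite("pics/s4.png",cv2.resize(d["color"][160:280,220:340,::-1],None,fx=4.5,fy=4.5,interpolation=2))
E
```

```text
[ 0.5392 -0.087   0.1918]
0.56 14 0.204 [-0.069 -0.029]
0.57 15 0.215 [-0.077 -0.032]
0.59 59 0.052 [-0.146  0.01 ]
0.6 105 0.049 [-0.148  0.011]
0.61 106 0.045 [-0.148  0.009]
0.62 108 0.041 [-0.147  0.01 ]
0.63 105 0.037 [-0.148 -0.023]
0.64 106 0.033 [-0.146 -0.023]
0.65 103 0.029 [-0.147 -0.024]
0.66 104 0.024 [-0.147 -0.024]
0.67 101 0.02 [-0.148 -0.023]
0.68 102 0.016 [-0.147 -0.023]
near X [0.55113976 0.55298912 0.55507793 0.56235401]
tube X [0.591831   0.62156562] [0.03230645 0.03476898]
```

View pics/s4.png

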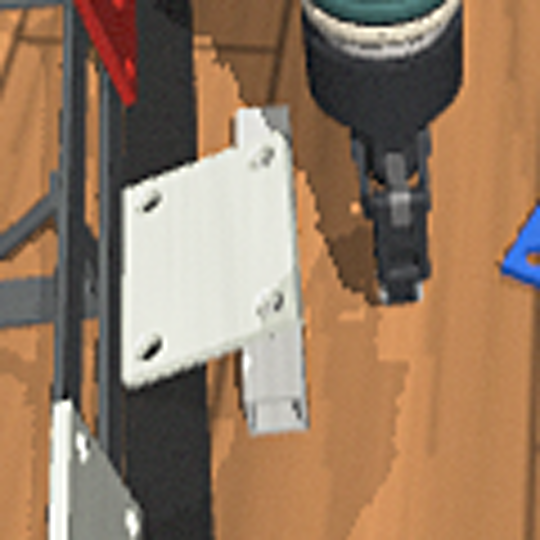

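Request:
drive_tool(claw=[85,85,85,85,85,85,85], slide=[[0.04,0.007,0],[0.059,0.011,0],[0.065,0.012,0],[0.071,0.0132,0],[0.077,0.0143,0],[0.0825,0.0155,0],[0.0825,0.0155,0]], yaw=[0,0,0,0,0,0,0])

```text
time: 6.12
tool_pos: [0.5869, 0.0211, 0.1927]
tcp_rot: [3.128, 0.29, -0.008]
wrist_force: [-4.6, -2.0, 3.6]
width: 0.999
grip_force: 2.7
```

```bash
cat > xp.py <<'E'
from h import *
s=bot.read_state();t=RK@s["tool_pos"];print(t.round(4),(RK@s["wrist_force"]).round(1))
d=bot.read_camera("side")
q,m=fit(d,x1=.71)
for x in np.arange(.57,.71,.01):
    b=q[(abs(q[:,0]-x)<.005)&(q[:,1]<-.03)&(q[:,1]>-.14)]
    if len(b)>5: print(round(x,3),len(b),np.percentile(b[:,2],[10,50,90]).round(3))
b=q[(q[:,1]>-.015)&(q[:,1]<.008)&(q[:,2]<.05)];print("tube X",np.percentile(b[:,0],[1,99]))
E
python3 xp.py
```

```text
[ 0.5808 -0.0873  0.1927] [-4.9 -1.2  3.6]
0.57 35 [0.045 0.201 0.22 ]
0.58 33 [0.196 0.211 0.332]
0.59 54 [0.048 0.212 0.403]
0.6 134 [0.047 0.05  0.4  ]
0.61 157 [0.042 0.045 0.341]
0.62 181 [0.039 0.042 0.35 ]
0.63 162 [0.035 0.037 0.041]
0.64 148 [0.031 0.033 0.035]
0.65 145 [0.027 0.029 0.031]
0.66 143 [0.023 0.025 0.027]
0.67 122 [0.018 0.02  0.023]
0.68 139 [0.014 0.016 0.019]
0.69 23 [0.014 0.015 0.016]
tube X [0.59186873 0.62144511]
```

Request:
drive_tool(claw=[85,85,85,85], slide=[[0.004,0.001,0.002],[0.008,0.0015,0.006],[0.012,0.0022,0.011],[0.016,0.003,0.016]], yaw=[0,0,0,0])

```text
time: 6.5
tool_pos: [0.5911, 0.0218, 0.1982]
tcp_rot: [3.127, 0.291, -0.025]
wrist_force: [-15.4, -7.3, 4.6]
width: 0.996
grip_force: 8.4
```

```bash
python3 xp.py
```

```text
[ 0.585  -0.0874  0.1982] [-16.5  -4.3   4.6]
0.57 30 [0.054 0.211 0.412]
0.58 29 [0.199 0.208 0.224]
0.59 46 [0.034 0.204 0.34 ]
0.6 104 [0.052 0.056 0.405]
0.61 160 [0.046 0.051 0.4  ]
0.62 175 [0.044 0.046 0.344]
0.63 172 [0.039 0.041 0.356]
0.64 149 [0.034 0.036 0.039]
0.65 140 [0.029 0.031 0.034]
0.66 143 [0.024 0.027 0.029]
0.67 124 [0.018 0.022 0.024]
0.68 141 [0.014 0.017 0.019]
0.69 17 [0.014 0.015 0.017]
tube X [0.5918862  0.62152983]
```

Request:
drive_tool(claw=[85,85,85,85], slide=[[0.003,0.0005,0.01],[0.008,0.0015,0.02],[0.015,0.0028,0.032],[0.023,0.0043,0.044]], yaw=[0,0,0,0])

```text
time: 6.88
tool_pos: [0.6034, 0.0239, 0.2211]
tcp_rot: [3.127, 0.29, -0.022]
wrist_force: [-13.2, -4.4, 9.0]
width: 0.992
grip_force: 6.9
```

```bash
python3 xp.py
```

```text
[ 0.5975 -0.0875  0.2211] [-13.8  -1.9   9. ]
0.57 20 [0.226 0.242 0.439]
0.58 31 [0.224 0.238 0.436]
0.59 53 [0.032 0.079 0.244]
0.6 86 [0.032 0.033 0.246]
0.61 128 [0.031 0.077 0.428]
0.62 151 [0.034 0.072 0.428]
0.63 171 [0.059 0.064 0.419]
0.64 173 [0.051 0.055 0.392]
0.65 149 [0.041 0.045 0.05 ]
0.66 136 [0.033 0.037 0.04 ]
0.67 120 [0.024 0.029 0.032]
0.68 138 [0.016 0.019 0.023]
0.69 12 [0.014 0.015 0.016]
tube X [0.59183864 0.6214294 ]
```

Request:
drive_tool(claw=[85,85,85,85,85,85], slide=[[0.012,0.0022,0.018],[0.025,0.0045,0.03],[0.04,0.0075,0.04],[0.056,0.0105,0.048],[0.072,0.0135,0.054],[0.088,0.0165,0.058]], yaw=[0,0,0,0,0,0])

```text
time: 7.43
tool_pos: [0.653, 0.0336, 0.2525]
tcp_rot: [-3.128, -0.289, -0.003]
wrist_force: [-0.6, -0.3, 0.8]
width: 1.0
grip_force: 0.1
```

```bash
python3 prof.py
```

```text
[ 0.6481 -0.0871  0.2525]
0.01 6 [0.6   0.677 0.681] [-0.026  0.053]
0.02 19 [0.593 0.678 0.681] [-0.09   0.059]
0.03 702 [0.592 0.606 0.62 ] [-0.146  0.009]
0.04 27 [0.599 0.674 0.682] [-0.146  0.059]
0.05 18 [0.67  0.674 0.684] [-0.025  0.06 ]
0.06 14 [0.668 0.673 0.685] [-0.025  0.059]
0.07 21 [0.667 0.674 0.687] [-0.049  0.059]
0.08 8 [0.666 0.668 0.682] [-0.024  0.045]
0.09 19 [0.66  0.667 0.693] [-0.035  0.059]
0.1 40 [0.641 0.663 0.698] [-0.045  0.058]
0.11 32 [0.638 0.664 0.699] [-0.041  0.059]
```

Request:
drive_tool(claw=[85,85,85,85,85], slide=[[0.014,0.0026,0],[0.028,0.0052,0],[0.042,0.008,-0.005],[0.054,0.01,-0.01],[0.06,0.0112,-0.01]], yaw=[0,0,0,0,0])

```text
time: 7.9
tool_pos: [0.6822, 0.0391, 0.2457]
tcp_rot: [-3.128, -0.289, 0.002]
wrist_force: [0.5, -0.0, -0.3]
width: 0.995
grip_force: 0.0
```

```bash
python3 - <<'E'
from h import *
s=bot.read_state();print((RK@s["tool_pos"]).round(4),(RK@s["wrist_force"]).round(1))
d=bot.read_camera("side");cv2.imwrite("pics/s5.png",cv2.resize(d["color"][140:300,200:360,::-1],None,fx=3.5,fy=3.5,interpolation=2))
E
```

```text
[ 0.6778 -0.0871  0.2457] [ 0.5 -0.1 -0.3]
```

View pics/s5.png

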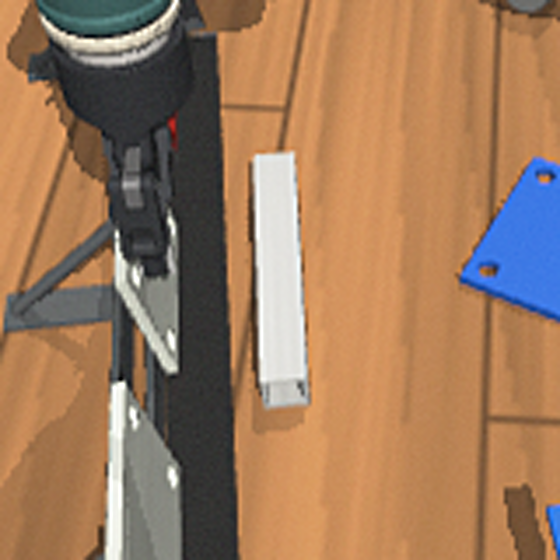

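Request:
drive_tool(claw=[85,85,85,85,85], slide=[[-0.06,-0.0112,0],[-0.06,-0.0112,-0.064],[-0.04,-0.0075,-0.064],[-0.02,-0.0037,-0.064],[-0.018,-0.0034,-0.064]], yaw=[0,0,0,0,0])

```text
time: 8.37
tool_pos: [0.6753, 0.0375, 0.2158]
tcp_rot: [3.128, 0.289, 0.005]
wrist_force: [-0.1, -0.8, 0.1]
width: 0.994
grip_force: 0.0
```

```bash
cat > st.py <<'E'
from h import *
s=bot.read_state();print((RK@s["tool_pos"]).round(4),(RK@s["wrist_force"]).round(1),s["torque"].round(2))
E
python3 st.py
```

```text
[ 0.6707 -0.0873  0.2158] [-0.2 -0.8  0.1] [ 0.   -0.01  0.01]
```

Request:
drive_tool(claw=[85,85,85], slide=[[0.006,0.0011,0],[0.01,0.0019,0],[0.01,0.0019,0]], yaw=[0,0,0])

```text
time: 8.62
tool_pos: [0.6789, 0.0384, 0.216]
tcp_rot: [3.128, 0.29, 0.003]
wrist_force: [0.2, -0.3, 0.5]
width: 0.996
grip_force: 0.0
```

```bash
python3 st.py; python3 - <<'E'
from h import *
d=bot.read_camera("top");np.savez("pics/t6.npz",**d)
cv2.imwrite("pics/t6.png",cv2.resize(d["color"][70:190,190:450,::-1],None,fx=3,fy=3,interpolation=2))
E
```

```text
[ 0.6744 -0.0872  0.216 ] [ 0.2 -0.3  0.5] [-0.05 -0.04 -0.02]
```

View pics/t6.png

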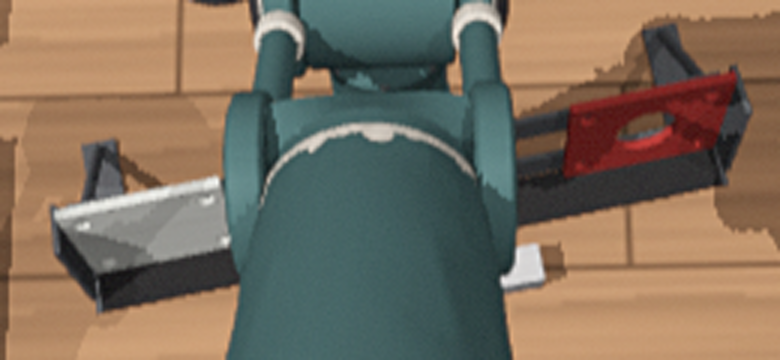

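Request:
drive_tool(claw=[85,85,85], slide=[[0.004,0.0007,0],[0.004,0.0007,0],[0.004,0.0007,0]], yaw=[0,0,0])

```text
time: 8.92
tool_pos: [0.6796, 0.0385, 0.215]
tcp_rot: [-3.128, -0.289, 0.0]
wrist_force: [-1.0, -0.9, -0.6]
width: 0.998
grip_force: 0.4
```

Request:
drive_tool(claw=[85,85,85], slide=[[0.004,0.0007,0],[0.004,0.0007,0],[0.004,0.0007,0]], yaw=[0,0,0])

```text
time: 9.17
tool_pos: [0.6805, 0.0387, 0.2148]
tcp_rot: [3.128, 0.29, -0.006]
wrist_force: [-7.1, -1.3, 5.1]
width: 0.992
grip_force: 3.4
```

```bash
python3 st.py
```

```text
[ 0.676  -0.0872  0.2148] [-7.2  0.1  5.1] [0.04 0.9  0.28]
```

Request:
drive_tool(claw=[85,85,85,85,85], slide=[[-0.059,-0.011,0],[-0.059,-0.011,0],[-0.047,-0.076,0],[-0.047,-0.076,0],[-0.047,-0.076,0]], yaw=[0,0,0.0194,0.0194,0.0194])

```text
time: 9.58
tool_pos: [0.6587, -0.0003, 0.2152]
tcp_rot: [3.118, 0.381, 0.002]
wrist_force: [0.2, 0.1, 1.2]
width: 0.996
grip_force: 0.0
```

```bash
python3 st.py; python3 prof.py | tail -11;python3 - <<'E'
from h import *
d=bot.read_camera("side");cv2.imwrite("pics/s7.png",cv2.resize(d["color"][120:300,190:360,::-1],None,fx=3.3,fy=3.3,interpolation=2))
E
```

```text
[ 0.6474 -0.1215  0.2152] [0.3 0.1 1.2] [ 0.02  0.02 -0.  ]
0.01 11 [0.648 0.679 0.683] [-0.145  0.058]
0.02 72 [0.609 0.679 0.685] [-0.144  0.059]
0.03 755 [0.592 0.607 0.681] [-0.146  0.01 ]
0.04 58 [0.604 0.683 0.688] [-0.147  0.059]
0.05 52 [0.683 0.684 0.69 ] [-0.146  0.06 ]
0.06 37 [0.65  0.687 0.692] [-0.147  0.058]
0.07 53 [0.637 0.688 0.694] [-0.142  0.058]
0.08 65 [0.689 0.69  0.696] [-0.147  0.033]
0.09 65 [0.691 0.692 0.704] [-0.147  0.06 ]
0.1 92 [0.693 0.697 0.702] [-0.149  0.054]
0.11 115 [0.694 0.697 0.701] [-0.142  0.056]
```

View pics/s7.png

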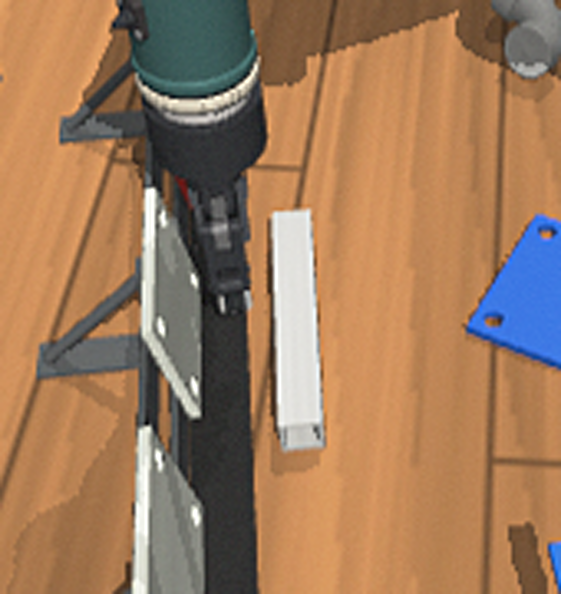

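Request:
drive_tool(claw=[85,85,85,85], slide=[[0.03,0.0056,0],[0.048,0.009,0],[0.057,0.0107,0],[0.057,0.0107,0]], yaw=[0,0,0,0])

```text
time: 10.02
tool_pos: [0.6876, 0.0069, 0.2149]
tcp_rot: [3.118, 0.386, 0.001]
wrist_force: [-0.1, 0.3, -0.3]
width: 0.996
grip_force: 0.0
```

```bash
cat > yp.py <<'E'
from h import *
s=bot.read_state();print((RK@s["tool_pos"]).round(4),(RK@s["wrist_force"]).round(1),"F")
d=bot.read_camera("side");P=cloud(d)@RK.T;c=d["color"].astype(int)
m=(c.min(-1)>100)&(np.ptp(c,axis=-1)<30)&(P[...,0]>.66)&(P[...,0]<.72)&(abs(P[...,2]-.06)<.05)
q=P[m]
for z in(.03,.06,.085,.1):
    b=q[abs(q[:,2]-z)<.008];h,_=np.histogram(b[:,1],np.arange(-.16,.2,.005));print(z,"X plate",np.median(b[b[:,1]<.02][:,0]).round(4),"occupied Y:",[round(-.16+.005*i,3) for i in range(len(h)) if (h[i]>1)!=(i>0 and h[i-1]>1)])
E
python3 yp.py
```

```text
[ 0.6771 -0.1197  0.2149] [-0.   0.3 -0.3] F
0.03 X plate 0.6812 occupied Y: [-0.095, -0.04, -0.035, -0.02, 0.015, 0.025, 0.05, 0.13]
0.06 X plate 0.6861 occupied Y: [-0.08, -0.02, 0.05, 0.15]
0.085 X plate 0.6912 occupied Y: [-0.07, -0.02, 0.05, 0.175]
0.1 X plate 0.6971 occupied Y: [-0.13, -0.02, 0.03, 0.035, 0.05, 0.185]
```

Request:
drive_tool(claw=[85,85,85,85,85,85], slide=[[-0.0026,0.014,0],[-0.0044,0.0236,0],[-0.0055,0.0295,0],[-0.0066,0.0354,0],[-0.0077,0.0413,0],[-0.0088,0.0472,0]], yaw=[0,0,0,0,0,0])

```text
time: 10.57
tool_pos: [0.6819, 0.0299, 0.2147]
tcp_rot: [3.118, 0.384, -0.001]
wrist_force: [-1.0, -2.8, 0.5]
width: 0.995
grip_force: 1.2
```

```bash
python3 yp.py
```

```text
[ 0.6758 -0.096   0.2147] [-1.5 -2.5  0.5] F
0.03 X plate 0.6808 occupied Y: [-0.07, -0.025, -0.02, -0.005, 0.05, 0.13]
0.06 X plate 0.6857 occupied Y: [-0.055, -0.005, 0.05, 0.155]
0.085 X plate 0.6912 occupied Y: [-0.05, -0.005, 0.05, 0.17]
0.1 X plate 0.6972 occupied Y: [-0.105, -0.005, 0.05, 0.185]
```

Request:
drive_tool(claw=[85,85,85,85,85,85,85,85], slide=[[-0.0017,0.0098,0],[-0.0034,0.0196,0],[-0.0051,0.0294,0],[-0.0068,0.0392,0],[-0.0085,0.049,0],[-0.0102,0.0588,0],[-0.0119,0.0686,0],[-0.0136,0.0784,0]], yaw=[0,0,0,0,0,0,0,0])

```text
time: 11.28
tool_pos: [0.6748, 0.069, 0.2146]
tcp_rot: [3.117, 0.384, -0.003]
wrist_force: [-3.3, -6.4, 1.3]
width: 0.993
grip_force: 2.6
```

```bash
python3 yp.py
```

```text
[ 0.6759 -0.0563  0.2146] [-4.4 -5.7  1.3] F
0.03 X plate 0.6807 occupied Y: [-0.025, 0.035, 0.05, 0.13]
0.06 X plate 0.6847 occupied Y: [-0.015, 0.035, 0.05, 0.155]
0.085 X plate 0.6913 occupied Y: [-0.025, -0.02, -0.015, 0.035, 0.055, 0.175]
0.1 X plate 0.6972 occupied Y: [-0.065, 0.035, 0.05, 0.185]
```

Request:
drive_tool(claw=[85,85,85,85,85], slide=[[-0.0013,0.0069,0],[-0.0026,0.0138,0],[-0.0038,0.0206,0],[-0.0049,0.026,0],[-0.0049,0.026,0]], yaw=[0,0,0,0,0])

```text
time: 11.75
tool_pos: [0.6726, 0.0825, 0.2146]
tcp_rot: [-3.118, -0.385, 0.001]
wrist_force: [-0.7, -2.2, -0.0]
width: 0.996
grip_force: 1.0
```

```bash
python3 yp.py; python3 - <<'E'
from h import *
d=bot.read_camera("side");cv2.imwrite("pics/s8.png",cv2.resize(d["color"][160:340,190:330,::-1],None,fx=3.3,fy=3.3,interpolation=2))
E
```

```text
[ 0.6763 -0.0426  0.2146] [-1.1 -2.  -0. ] F
0.03 X plate 0.6799 occupied Y: [-0.015, 0.0, 0.005, 0.045, 0.05, 0.13]
0.06 X plate 0.6846 occupied Y: [0.0, 0.045, 0.05, 0.15]
0.085 X plate 0.6911 occupied Y: [-0.025, -0.02, -0.015, -0.01, 0.005, 0.045, 0.05, 0.17]
0.1 X plate 0.6978 occupied Y: [-0.05, 0.185]
```

View pics/s8.png

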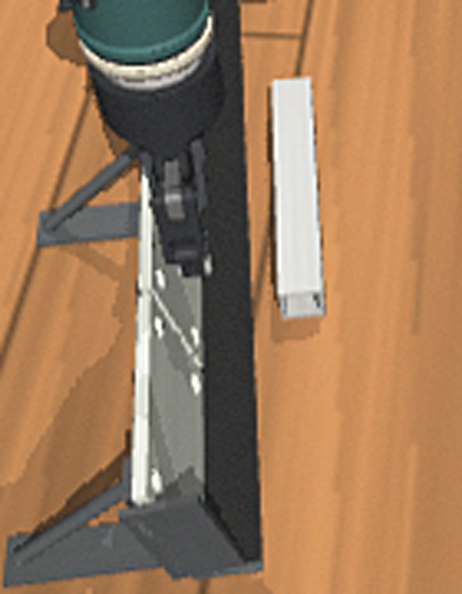

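Both plates now stand nearly flush, with a gap of about 4 mm at crop (180,330). One small last push, then I back off.

Request:
drive_tool(claw=[85,85,85], slide=[[-0.0006,0.003,0],[-0.0011,0.006,0],[-0.0011,0.006,0]], yaw=[0,0,0])

```text
time: 12.1
tool_pos: [0.6725, 0.0853, 0.2149]
tcp_rot: [-3.118, -0.385, -0.001]
wrist_force: [-1.1, -2.2, 0.1]
width: 0.994
grip_force: 0.8
```

Request:
drive_tool(claw=[85,85,85,85,85,85,85,85], slide=[[0.001,-0.012,0],[-0.002,-0.016,0],[-0.03,-0.021,0],[-0.09,-0.033,0],[-0.15,-0.044,0.03],[-0.2,-0.053,0.1],[-0.25,-0.062,0.18],[-0.25,-0.062,0.18]], yaw=[0,0,0,0,0,0,0,0])

```text
time: 12.77
tool_pos: [0.5467, 0.0537, 0.3105]
tcp_rot: [-3.118, -0.384, -0.011]
wrist_force: [0.9, 0.2, 1.1]
width: 0.995
grip_force: 0.0
```

```bash
python3 yp.py; python3 - <<'E'
from h import *
d=bot.read_camera("side");d2=bot.read_camera("top")
a=cv2.resize(d["color"][120:340,190:340],(450,580));b=cv2.resize(d2["color"][60:190,190:450],(340,170))
o=np.zeros((580,800,3),np.uint8);o[:,:450]=a;o[:170,455:795]=b
cv2.imwrite("pics/f.png",o[...,::-1])
E
```

```text
[ 0.5472 -0.0477  0.3105] [0.9 0.  1.1] F
0.03 X plate 0.6808 occupied Y: [-0.135, -0.13, -0.12, -0.115, -0.085, -0.07, -0.065, 0.13]
0.06 X plate 0.6859 occupied Y: [-0.085, 0.155]
0.085 X plate 0.6907 occupied Y: [-0.085, 0.17]
0.1 X plate 0.6955 occupied Y: [-0.085, 0.185]
```

View pics/f.png

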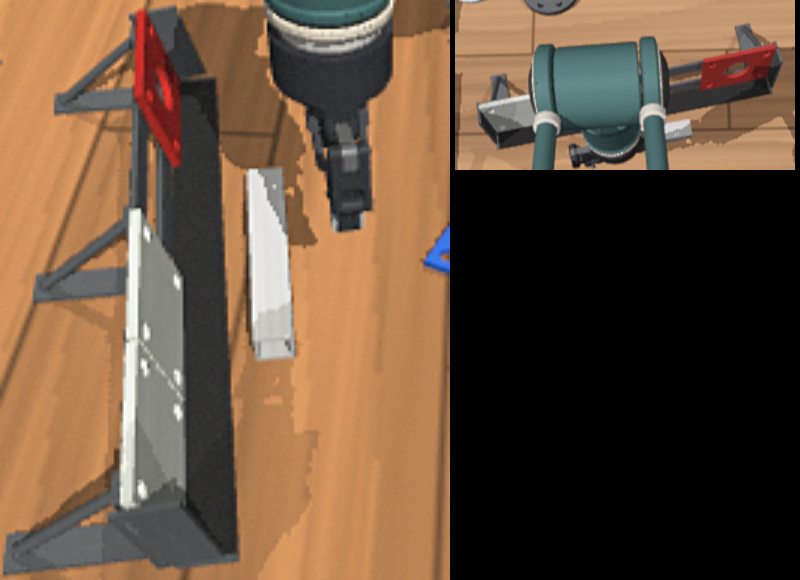

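The picture shows the two aluminium plates side by side, leaning flush with only a hairline between them. The red plate hasn't moved and the arm is clear, so I'm handing it in.

```bash
python3 -c "
from workcell import bot
print(bot.finish_job())"
```

```text
the job is handed in; nothing more can be done
None
```

The fallen plate now leans on the rails, closed up against its twin with only a hairline gap, and the other two plates look undisturbed; I handed the job in at about 13 s, but no verdict came back.

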